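# Change over the breaker plate on a bench extruder

## Task

Change the extruder over to its clean breaker plate: push the red-balled lever round to turn the brass cam to its low point, so that its cut-away side faces the slide and the lever lies along the barrel; then push the slide forward by its black pad until it is fully home; then push the lever back round to where it was, so that the cam locks the slide in its new position. Use light fingertip pushes, never gripping or forcing the lever or the pad, and leave the rods, the spare plate and the jar where they are.

Things in the scene. Friction and masses are not known exactly. Their poses are not given: they have to be found in the camera images.
- cam_pivot (a point): Fixed point on the cam's vertical axis, at the lever rod's height, 225 mm above the bench. Its x axis is the way the slide goes forward (away from the robot), y points to the die outlet and tray; the barrel runs towards -y. The brass cam below it (178 to 192 mm up) is a disc of 34 mm radius with a flat cut 6 mm from its axis.
- extruder: The fixed extruder; axes as cam_pivot. Origin on the bench, in the middle of the changer body (100 mm along x, 90 along y, top 175 mm up); the barrel (72 mm thick, 120 mm up) leaves it towards -y. The hopper, 325 mm tall, begins 260 mm from here towards -y. Else nothing fixed near the lever's path stands higher than 200 mm, save the lever's own hub on the cam axis (24 mm thick).
- cam (a joint): Cam and lever angle, rad; grows counter-clockwise from above. 0: locked, lever 120 degrees counter-clockwise from the x axis of cam_pivot (towards outlet and robot). 2.618: low point, at its stop, lever along the barrel (-y); it gets there round the robot's side. Locked below 0.4, clear of the slide above 2.35. Stiff, 0.25 N m (3 to 4 N at 75 mm), stays where left. Starts at 0 to 0.25.
- lever_ball (a point): Centre of the ball at the lever's end. The lever turns with the cam: a level steel rod 12 mm thick, 225 mm above the bench, from the hub on the cam axis to a red ball 30 mm across. The ball's centre is 105 mm from the axis.
- slide (a joint): Slide travel in m, 0 to 0.078; grows forward. 0.078: at its stop, fully home, the clean brass-coloured breaker plate in line with the barrel. With the cam locked, its follower roller meets the cam at about 0.004; once home, the locked cam holds it above 0.073. Needs about 5 N to move, stays where left. Starts at 0 to 0.003.
- push_face (a point): Black round pad, 52 mm across, 12 mm thick, on the slide's near end. This point: centre of the face to push, 120 mm above the bench; x axis: the way the slide goes forward. Behind it the slide, a plate 22 mm wide, its top 155 mm up, runs into the changer body. With the slide home the pushed face is still 29 mm in front of the body.
- cam_lever: The cam with its lever as one turning part; origin on the cam axis, 175 mm above the bench.
- slide_plate: The slide with its two breaker plates, pad and roller as one sliding part; x axis: the way it goes forward.
- follower (a point): Centre of the slide's upright follower roller, 16 mm across, on the slide's top edge, 185 mm above the bench; it moves with the slide.
- rod_a_center (a point): Centre of a loose white ceramic rod, 24 mm thick and 220 mm long, lying in a channel of the drying tray (24 mm high, 270 x 300 mm). Leave it alone.
- rod_b_center (a point): Centre of a second loose white ceramic rod of the same size in the next channel. Leave it alone.
- spare_plate: Loose brass breaker plate lying on the bench, a perforated disc 52 mm across and 10 mm thick; origin at the centre of its underside. Leave it alone.
- jar: Loose white jar with a green cap standing on the bench, 60 mm across and 85 mm tall; origin at the centre of its underside. Leave it alone.

How it is judged:
On the way, in this order (a step that is already met when the one before it is completed fails the run):
1. the cam is turned to its low point while the slide is still back (value of joint cam above 2.4 rad and value of joint slide below 0.01 m), for 0.2 s.
2. the slide is pushed fully home with the cam at its low point (value of joint slide above 0.074 m and value of joint cam above 2.3 rad), for 0.2 s.
3. the cam is turned back so that it locks the slide (value of joint cam below 0.4 rad and value of joint slide above 0.072 m), for 0.2 s.
At the end, for the whole second after the job is handed in: The slide is home (joint above 0.072 m of its 0.078 m), the cam is back in its locked position (joint below 0.4 rad), and rods, spare plate and jar lie within 20 mm of where they were (all of step 3 and not (distance of any of rod_a_center, rod_b_center, spare_plate, jar from where it was at the start of the episode above 0.02 m)); the robot touches nothing.
It fails at once if a rod, the spare plate or the jar is moved or lifted by more than 20 mm (distance of any of rod_a_center, rod_b_center, spare_plate, jar from where it was at the start of the episode above 0.02 m).
It fails at once if the slide is driven forward while the cam is not at its low point (value of joint slide between 0.012 and 0.068 m and value of joint cam below 2.2 rad).
It fails at once if the cam or its lever is gripped or forced (more than 35 N from the fingers) (contact force between the fingers and cam_lever above 35 N).
It fails at once if the slide or its pad is gripped or forced (more than 35 N from the fingers) (contact force between the fingers and slide_plate above 35 N).
It also fails if it takes over 64 s, if anything falls off the work surface, if the arm or the gripper's body presses on something with over 40 N, if the wrist force passes 120 N, or if a joint passes its speed limit or range.

## Robot

A 6-joint arm with a two-finger parallel gripper is mounted at the origin on the work surface. World frame = base frame: x ahead of the robot, y to its left, z up, the work surface at z = 0. Lengths are in m, angles in rad, forces in N, time in s.
With the tool pointing down it reaches from about 0.35 to 0.975 m from the base axis. Payload 4.9 kg.
Tool frame: the origin (TCP) lies on the centre line of the jaws, within the pads' length; the fingertips stand 8 mm ahead of it and the grasp point (between the pads) lies 11 mm behind it (bot.tcp_to_tips is the distance from the TCP to the fingertips, in m); z points along the fingers, y is the direction in which the jaws open and shut (so a half turn about z gives the same grasp; the last joint's range is limited). The gripper opens to 85 mm and grips with 20 to 120 N. Pads are 22 mm wide; open, the fingers measure 114 mm over their backs; the gripper's body (76 mm by 85 mm) begins 54 mm behind the grasp point. The pads swing forward as they close: fully open they stand 13 mm farther back than shut.
Start: joints at [1.216, 0.053, 1.613, -0, 1.476, -0.119], TCP at [0.146, 0.608, 0.239] pointing down, gripper open.
Joint ranges: [-3.01, 3.01], [-1.01, 2.22], [0.06, 2.58], [-1.02, 4.17], [0.09, 2.62], [-3.14, 3.14]. Speed limits (rad/s): [2.57, 2.57, 3.14, 3.14, 3.14, 3.14].

## Interface

Orientations are given as a unit quaternion [x, y, z, w].
In Python, from station import bot gives the robot as it stands.
- The arm moves only by the tool move_arm, never from a script. Its argument "motion" is a list of rows, each an object with "slide": the shift along the world's x, y, z in mm, a list of three; "twist": the turn, a rotation vector about the world's x, y, z in rad, a list of three; "jaw": the opening, from 0 (shut) to 1 (fully open). A call has exactly 5 rows; each row is the pose to reach, as a shift and turn from the pose measured when the call began; what a row does not reach only later rows make up. A row lasts 1/12 s, in which the tool goes at most 41.7 mm and 7.16 degrees, less where a joint would pass 70% of its speed; a pose out of reach is approached as far as the arm can. A call with a gripper value outside its range is refused whole. The fingers move at their own pace and stop on an object; "grip_force" is the grip in N (left out, the last holds). Time passes only in rows, so rows that repeat a pose let the fingers close, or fill a call up. It gives the time, the measured TCP pose, the force and the opening at its end, in the units of the state.
- bot.state(): the state, without advancing time (a new reading comes with each control period).
- bot.get_image(name): name is "scene" or "top"; returns (picture, depth): 420x560x3 uint8, red, green, blue; 420x560 float32, m along the optical axis (not along the pixel's ray), 0 where there is no reading.
- bot.get_calibration(name): a dict with "intrinsics" (3x3 intrinsics, pixels), "rvec" (rotation vector, rad) and "tvec" (3), from world to camera coordinates, as OpenCV has them. Camera axes: x right, y down, z forward; pixel columns grow to the right and rows downward; lengths in m; the calibration is good to about 2 mm. A picture is of the moment at which its call begins. get_calibration takes no time and is no camera call.
- bot.close_job(): hands the job in, once; it reports no verdict.
The state is a dict: "time_s": time; "qpos": joint angles; "qd": joint speeds; "joint_efforts": joint torques, N m; "ee_pos": TCP position; "ee_rot": TCP orientation; "force": force on the tool from outside, world axes, zero at the start; "wrist_torque": the same for the moment, N m; "width": finger opening in m.
Only numpy, scipy, OpenCV 4.12 (cv2) and the standard library are available. Lean on these libraries where they do the work, as an engineer would, in place of code of your own. Each camera call takes 0.05 s, during which the arm holds its last target. There are 200 camera calls.

## Working session

There is one attempt and no reset: what is moved stays moved. The work goes in short steps, Python scripts to look and compute and a tool call to move; the robot and the scene stay as the last step left them, time stands still between calls to the robot, and variables do not carry over. Pictures are saved under pics/ and viewed, about 8 in all and at most 12, crops included, and the job is handed in when it is done.

Besides the shell and the picture viewer there is one more tool, called after "Request:" as name(argument=value, ...) on one line, values as JSON. move_arm: Moves the arm, as the interface text tells. Its arguments: {"type":"object","properties":{"motion":{"type":"array","items":{"type":"object","properties":{"slide":{"type":"array","items":{"type":"number"}},"twist":{"type":"array","items":{"type":"number"}},"jaw":{"type":"number"}}}},"grip_force":{"type":"number"}},"required":["motion"]}

```bash
mkdir -p pics
cat > h.py <<'E'
import numpy as np,cv2
from station import bot
def look(n,f):
    im,d=bot.get_image(n); cv2.imwrite(f,im[:,:,::-1]); np.savez(f+'.npz',im=im,d=d); return im,d
def world(n,d):
    c=bot.get_calibration(n);K=np.array(c['intrinsics']);R=cv2.Rodrigues(np.array(c['rvec'],float))[0];t=np.array(c['tvec']).ravel()
    v,u=np.mgrid[:d.shape[0],:d.shape[1]]
    p=np.stack([(u-K[0,2])/K[0,0]*d,(v-K[1,2])/K[1,1]*d,d],-1)
    return (p-t)@R
E
python3 - <<'E'
from h import *
for n in('scene','top'): look(n,f'pics/{n}0.png')
s=bot.state();print(s)
E
```

```text
{'time_s': 0.1, 'qpos': array([ 1.21596679e+00,  5.33418621e-02,  1.61414931e+00,  1.69944537e-06,
        1.47597941e+00, -1.19003222e-01]), 'qd': array([-6.40662931e-04,  6.46881469e-05, -2.41503568e-03,  1.62971489e-03,
       -5.04621073e-04,  4.72902264e-04]), 'joint_efforts': array([ 6.84257157e-04, -3.94904423e+01, -3.71360779e+01, -1.08426002e-04,
        3.92949645e-03, -7.56653833e-06]), 'ee_pos': array([0.14584124, 0.60719083, 0.23815871]), 'ee_rot': array([ 1.17640139e-01,  9.93055847e-01, -9.12540095e-04, -2.21203734e-04]), 'force': array([ 0.233347  ,  0.21495376, -0.89822514]), 'wrist_torque': array([-0.0305884 ,  0.02758002,  0.0109993 ]), 'width': 0.08516239986775505}
```

View pics/scene0.png

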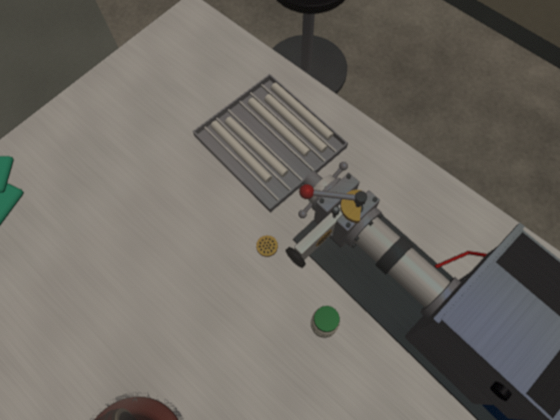

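View pics/top0.png

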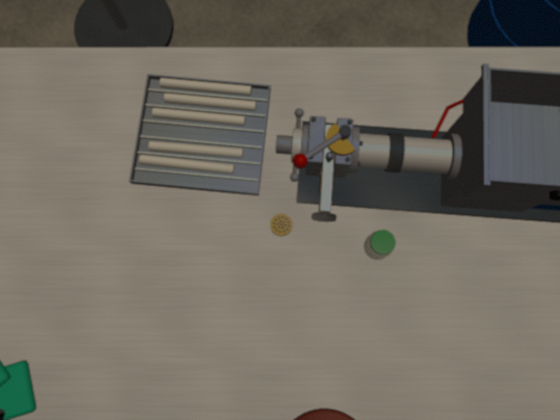

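Both views show the machine. In the top view the ball is at (300,160), the hub at (345,131), the pad at (323,216), the jar at (381,243) and the spare plate at (281,225). The barrel runs right, towards the hopper.

Run:
```python
from h import *
for n in('top','scene'):
    z=np.load(f'pics/{n}0.png.npz');im=z['im'].astype(int);d=z['d'];P=world(n,d)
    hsv=cv2.cvtColor(z['im'],cv2.COLOR_RGB2HSV)
    print(n,'cam',)
    c=bot.get_calibration(n);R=cv2.Rodrigues(np.array(c['rvec'],float))[0];C=-R.T@np.array(c['tvec']).ravel();print(C)
    box=(P[...,2]>.19)&(P[...,2]<.26)
    m=(im[...,0]>110)&(im[...,1]<60)&(P[...,2]>.2)&(P[...,2]<.26)
    q=P[m]; 
    from scipy.optimize import least_squares
    r=least_squares(lambda x:np.linalg.norm(q-x,axis=1)-.015,q.mean(0)+[0,0,-.01],loss='soft_l1',f_scale=.002);print('ball',r.x,m.sum())
    # all points z .205-.26 not red near the ball: lever+hub
    b=r.x; near=np.linalg.norm(P[...,:2]-b[:2],axis=-1)<.14
    m2=near&(P[...,2]>.212)&(P[...,2]<.3)&~m
    q=P[m2];h=q[:,2].max();top=q[q[:,2]>h-.006];print('lever pts',len(q),'hubtop',h,np.median(top,0),len(top),top.min(0),top.max(0))
    # brass cam top
    m3=near&(abs(P[...,2]-.192)<.006)&(im[...,0]-im[...,2]>60); print('cam',P[m3].mean(0),m3.sum(),P[m3].min(0),P[m3].max(0))
    # slide top z .155
    m4=near*0+ (np.linalg.norm(P[...,:2]-b[:2],axis=-1)<.25)&(abs(P[...,2]-.155)<.006)
    lab=cv2.connectedComponentsWithStats(m4.astype(np.uint8))
    for i in range(1,lab[0]):
        if lab[2][i,4]>60: 
            q=P[lab[1]==i]; print('z155',lab[2][i],q.mean(0),cv2.minAreaRect((q[:,:2]*1000).astype(np.float32)))
    g=(hsv[...,0]>45)&(hsv[...,0]<80)&(hsv[...,1]>120)&(P[...,2]>.07)&(P[...,2]<.1);print('jar',P[g].mean(0))
    # barrel: points z .14-.16
    print('pad', [P[v,u].round(3) for v,u in ([(216,323),(210,325),(219,323)] if n=='top' else [(257,296),(250,292),(240,310)])])
```

```text
top cam
[0.30283993 0.07685894 1.18330417]
ball [0.58804902 0.05500396 0.22463607] 33
lever pts 548 hubtop 0.2400656959391478 [ 0.64026079 -0.02246867  0.23582792] 149 [ 0.57628358 -0.04148079  0.23411021] [0.65886471 0.06823345 0.2400657 ]
cam [ 0.6386494  -0.02422839  0.19156139] 348 [ 0.61566981 -0.05209712  0.18665648] [0.67748726 0.00158377 0.19622561]
z155 [294 108  10  14  68] [0.71192115 0.05596581 0.15583882] ((713.3165283203125, 57.094093322753906), (18.451093673706055, 23.998273849487305), 59.715267181396484)
z155 [291 126  18  28 268] [0.65463744 0.05584293 0.1552056 ] ((658.9334716796875, 54.06153869628906), (32.80963897705078, 62.408931732177734), 84.13021087646484)
z155 [ 351  135   69   30 1148] [ 0.63703709 -0.127391    0.15432575] ((637.5572509765625, -121.92627716064453), (61.495174407958984, 141.75379943847656), 1.6076916456222534)
z155 [307 148  28  64 625] [0.56574117 0.00078365 0.15417044] ((573.081787109375, 14.313323974609375), (53.97112274169922, 133.39501953125), 84.93647766113281)
jar [ 0.47259277 -0.1164253   0.08352699]
pad [array([0.498, 0.006, 0.141]),
[... 205 characters left out ...]
-0.0241435   0.23741215] 101 [ 0.57623034 -0.04529558  0.23622924] [0.65490396 0.06278975 0.24219809]
cam [ 0.63195254 -0.02832165  0.19250034] 292 [ 0.61391336 -0.05502952  0.18826073] [ 0.67220122 -0.00411943  0.19665195]
z155 [313 176  27  15 163] [0.65609435 0.05636681 0.15600894] ((660.7882690429688, 56.65658950805664), (27.028352737426758, 59.72953796386719), 67.94544982910156)
z155 [ 294  206  122   68 1855] [ 0.60890703 -0.08520364  0.15488556] ((602.697998046875, -72.94837951660156), (107.9915542602539, 242.0865936279297), 29.640920639038086)
jar [ 0.45592364 -0.12731256  0.08554505]
pad [array([ 0.495, -0.004,  0.144]), array([0.5  , 0.012, 0.144]), array([ 0.539, -0.003,  0.153])]
```

Run:
```python
from h import *
from scipy.optimize import least_squares
b=np.array([.5882,.0551])
for n in('top','scene'):
    z=np.load(f'pics/{n}0.png.npz');im=z['im'].astype(int);P=world(n,z['d'])
    r=np.linalg.norm(P[...,:2]-b,axis=-1)
    q=P[(r>.02)&(r<.085)&(abs(P[...,2]-.228)<.006)]
    vx,vy,x0,y0=cv2.fitLine((q[:,:2]*1000).astype(np.float32),cv2.DIST_HUBER,0,.01,.01).ravel()
    s=np.sign(vx);print(n,'lever dir',s*vx,s*vy,len(q),(x0,y0),'pivot',b+.105*np.array([vx,vy])*s)
    q=P[(r>.09)&(r<.13)&(P[...,2]>.225)&(P[...,2]<.26)];print('hub',len(q),np.percentile(q,[2,50,98],axis=0).round(4).tolist(),cv2.minEnclosingCircle((q[:,:2]*1000).astype(np.float32)))
    # slide top edges
    for x in (.515,.53,.545,.56,.575,.59):
        q=P[(abs(P[...,0]-x)<.006)&(abs(P[...,2]-.155)<.003)&(abs(P[...,1])<.06)]
        if len(q)>3: print('slide',x,q[:,1].min().round(4),q[:,1].mean().round(4),q[:,1].max().round(4),len(q))
    # barrel cylinder axis
    q=P[(P[...,1]<-.09)&(P[...,1]>-.24)&(P[...,2]>.13)&(P[...,2]<.16)&(abs(P[...,0]-.637)<.04)]
    f=lambda p:np.hypot((q[:,0]-p[0]-p[1]*(q[:,1]+.15))*np.cos(p[1]),q[:,2]-p[2])-p[3]
    r_=least_squares(f,[.637,0,.12,.036],loss='soft_l1',f_scale=.001);print('barrel x at y=-.15, dx/dy, z, R',r_.x,len(q))
    # pad
    q=P[(abs(P[...,0]-.5)<.02)&(abs(P[...,1])<.05)&(P[...,2]>.085)&(P[...,2]<.15)];print('pad',len(q),q.min(0),q.max(0),np.median(q,0))
    q=P[(abs(P[...,0]-.62)<.05)&(abs(P[...,1])<.06)&(abs(P[...,2]-.193)<.004)&((im[...,0]-im[...,2])<40)];print('roller?',len(q),np.median(q,0))
im=cv2.imread('pics/top0.png')[90:260,250:420];a=cv2.resize(im,None,fx=3.4,fy=3.4,interpolation=cv2.INTER_CUBIC);cv2.imwrite('pics/c0.png',a)
```

```text
top lever dir 0.5578079 -0.82997006 201 (np.float32(616.51855), np.float32(14.027559)) pivot [ 0.64676983 -0.03204686]
hub 137 [[0.6369, -0.0419, 0.2265], [0.6459, -0.0302, 0.2346], [0.6586, -0.0189, 0.2385]] ((647.0626220703125, -29.5766658782959), 13.339713096618652)
slide 0.515 -0.0073 0.0031 0.0133 58
slide 0.53 -0.0074 0.0023 0.0129 46
slide 0.545 -0.0098 0.0008 0.0109 43
slide 0.56 -0.0101 0.0004 0.0105 58
slide 0.575 -0.0124 -0.0021 0.0084 50
slide 0.59 -0.0128 -0.002 0.0081 53
barrel x at y=-.15, dx/dy, z, R [0.63909891 0.0693296  0.11901651 0.0367928 ] 2239
pad 228 [ 0.49204229 -0.01973598  0.09915104] [0.51957819 0.03011433 0.14951124] [0.49709376 0.00669632 0.13720928]
roller? 51 [ 0.61150825 -0.00392385  0.19266196]
scene lever dir 0.572497 -0.81990683 209 (np.float32(613.5879), np.float32(10.044142)) pivot [ 0.64831219 -0.03099021]
hub 148 [[0.6341, -0.0452, 0.226], [0.6429, -0.0336, 0.2355], [0.656, -0.0219, 0.2389]] ((644.8772583007812, -31.94711685180664), 13.952812194824219)
slide 0.515 -0.0117 0.0002 0.0103 56
slide 0.53 -0.0123 -0.001 0.0101 55
slide 0.545 -0.013 -0.0023 0.008 56
slide 0.56 -0.0141 -0.0029 0.0072 58
slide 0.575 -0.0158 -0.005 0.0071 56
slide 0.59 -0.0489 -0.0103 0.0046 64
barrel x at y=-.15, dx/dy, z, R [0.6368919  0.07179923 0.12017369 0.03656733] 2337
pad 258 [ 0.4896477  -0.02455931  0.09395944] [0.51905523 0.02622894 0.14992838] [ 0.49483561 -0.00413966  0.13730659]
roller? 68 [ 0.61065926 -0.00909219  0.19295557]
```

View pics/c0.png

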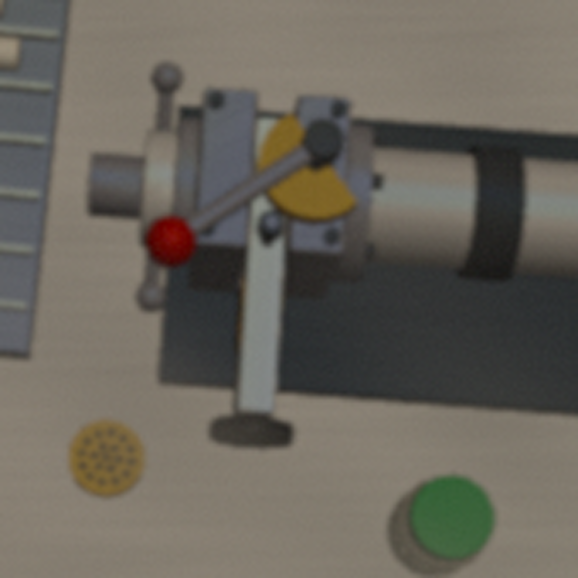

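The views give a frame yaw of −0.07 rad, the pivot at about (0.647, −0.0315) and cam ≈ 0.15. The pad face is near (0.491, 0.003). I'll move in above with the fingers shut.

Request:
move_arm(motion=[{"slide": [20,-22,20],"twist": [0,0,0.04],"jaw": 0},{"slide": [45,-50,35],"twist": [0,0,0.08],"jaw": 0},{"slide": [70,-78,50],"twist": [0,0,0.12],"jaw": 0},{"slide": [96,-107,62],"twist": [0,0,0.166],"jaw": 0},{"slide": [123,-138,62],"twist": [0,0,0.166],"jaw": 0}])

```text
time_s: 0.52
ee_pos: [0.27, 0.4688, 0.3032]
ee_rot: [0.034, 0.999, 0.001, 0.001]
force: [0.8, 0.8, 0.3]
width: 0.0256
```

Request:
move_arm(motion=[{"slide": [26,-29,0],"twist": [0,0,0],"jaw": 0},{"slide": [52,-58,0],"twist": [0,0,0],"jaw": 0},{"slide": [78,-87,0],"twist": [0,0,0],"jaw": 0},{"slide": [104,-116,0],"twist": [0,0,0],"jaw": 0},{"slide": [130,-145,0],"twist": [0,0,0],"jaw": 0}])

```text
time_s: 0.93
ee_pos: [0.4007, 0.3221, 0.3028]
ee_rot: [0.033, 0.999, 0.001, 0.001]
force: [0.6, 1.0, -0.5]
width: 0.0002
```

Request:
move_arm(motion=[{"slide": [26,-29,0],"twist": [0,0,0],"jaw": 0},{"slide": [52,-58,0],"twist": [0,0,0],"jaw": 0},{"slide": [78,-87,0],"twist": [0,0,0],"jaw": 0},{"slide": [104,-116,0],"twist": [0,0,0],"jaw": 0},{"slide": [130,-145,0],"twist": [0,0,0],"jaw": 0}])

```text
time_s: 1.35
ee_pos: [0.5314, 0.1753, 0.3023]
ee_rot: [0.034, 0.999, 0.001, 0.001]
force: [0.4, 0.1, 0.1]
width: 0.0
```

```bash
cat >> h.py <<'E'
from scipy.spatial.transform import Rotation as Ro
PIV=np.array([.647,-.0315]); YAW=-.07
def lever_pt(cam,side,r=.070,gap=0.,hx=.011,hy=.0145):
    # finger centre for lever angle cam; side -1: behind it for ccw pushing, +1: for cw pushing
    a=np.radians(120)+cam; t=np.array([-np.sin(a),np.cos(a)])
    off=.006+hx*abs(t[0])+hy*abs(t[1])+gap
    p=r*np.array([np.cos(a),np.sin(a)])+side*off*t
    c,s=np.cos(YAW),np.sin(YAW); return PIV+np.array([[c,-s],[s,c]])@p
def st():
    s=bot.state(); R=Ro.from_quat(s['ee_rot']).as_matrix()
    print('t',s['time_s'],'p',(s['ee_pos']*1000).round(1),'tooly',R[:,1].round(3),'z',R[:,2].round(3),'F',s['force'].round(1),'w',s['width']); return s
def ball(n,f):
    im,d=look(n,f);im=im.astype(int);P=world(n,d);q=P[(im[...,0]>95)&(im[...,1]<60)&(im[...,2]<60)&(P[...,2]>.2)&(P[...,2]<.26)]
    if len(q)<5: print('no ball');return
    from scipy.optimize import least_squares
    b=least_squares(lambda x:np.linalg.norm(q-x,axis=1)-.015,q.mean(0)+[0,0,-.01],loss='soft_l1',f_scale=.002).x
    v=b[:2]-PIV; print(n,'ball',b.round(4),len(q),'cam',(np.arctan2(v[1],v[0])-YAW-np.radians(120))%(2*np.pi),'r',np.hypot(*v))
E
python3 - <<'E'
from h import *
print(bot.tcp_to_tips);s=st()
print('pre',lever_pt(.15,-1,gap=.015),'touch',lever_pt(.15,-1))
for c in np.arange(.15,2.56,.15): print(round(c,2),(lever_pt(c,-1)*1000).round(0))
E
```

```text
0.008
t 1.35 p [531.4 175.3 302.3] tooly [0.067 0.998 0.002] z [ 0.002  0.002 -1.   ] F [0.4 0.1 0.1] w 3.310815614762325e-05
pre [0.6390817  0.04806473] touch [0.62673223 0.0395506 ]
0.15 [627.  40.]
0.3 [617.  36.]
0.45 [607.  31.]
0.6 [598.  24.]
0.75 [590.  15.]
0.9 [583.   5.]
1.05 [579.  -6.]
1.2 [575. -15.]
1.35 [574. -25.]
1.5 [573. -36.]
1.65 [574. -46.]
1.8 [577. -57.]
1.95 [582. -67.]
2.1 [589. -77.]
2.25 [598. -86.]
2.4 [608. -93.]
2.55 [620. -98.]
```

Request:
move_arm(motion=[{"slide": [28,-30,0],"twist": [0,0,0],"jaw": 0},{"slide": [56,-60,0],"twist": [0,0,0],"jaw": 0},{"slide": [84,-90,0],"twist": [0,0,0],"jaw": 0},{"slide": [114,-122,0],"twist": [0,0,0],"jaw": 0},{"slide": [114,-122,-20],"twist": [0,0,0],"jaw": 0}])

```text
time_s: 1.77
ee_pos: [0.6503, 0.0477, 0.2855]
ee_rot: [0.036, 0.999, -0.0, 0.005]
force: [-1.4, 0.2, 0.6]
width: -0.0
```

Request:
move_arm(motion=[{"slide": [0,0,-20],"twist": [0,0,0],"jaw": 0},{"slide": [0,0,-40],"twist": [0,0,0],"jaw": 0},{"slide": [0,0,-55],"twist": [0,0,0],"jaw": 0},{"slide": [0,0,-62],"twist": [0,0,0],"jaw": 0},{"slide": [0,0,-62],"twist": [0,0,0],"jaw": 0}])

```text
time_s: 2.18
ee_pos: [0.6489, 0.048, 0.2204]
ee_rot: [0.036, 0.999, -0.0, 0.002]
force: [-0.3, -0.6, -0.1]
width: -0.0001
```

Run:
```python
from h import *
st();ball('scene','pics/s1.png');ball('top','pics/t1.png')
im=cv2.imread('pics/s1.png')[130:300,250:420];cv2.imwrite('pics/s1c.png',cv2.resize(im,None,fx=3.4,fy=3.4,interpolation=cv2.INTER_CUBIC))
```

```text
t 2.1833 p [648.9  48.  220.4] tooly [ 0.073  0.997 -0.   ] z [ 0.005 -0.001 -1.   ] F [-0.3 -0.6 -0.1] w -0.00011977520331043077
scene ball [0.5873 0.0534 0.2253] 134 cam 0.1592653340966086 r 0.10383150147105658
no ball
```

View pics/s1c.png

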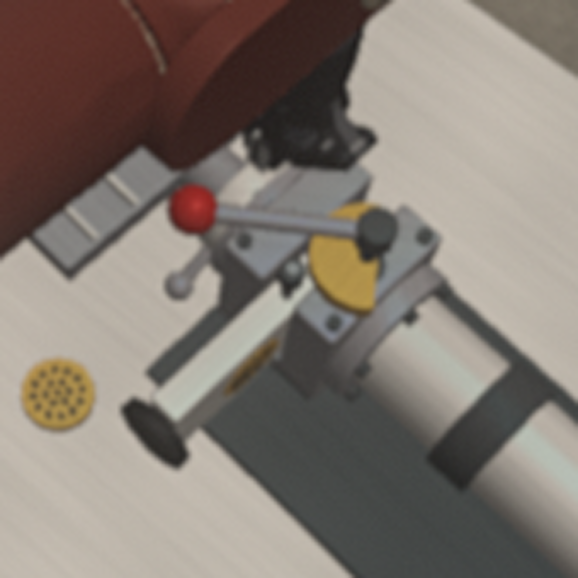

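The crop shows the fingers at (300,150), behind the lever rod and clear of it. Now I'll push along the arc.

Request:
move_arm(motion=[{"slide": [-11,-5,0],"twist": [0,0,0],"jaw": 0},{"slide": [-22,-9,0],"twist": [0,0,0],"jaw": 0},{"slide": [-32,-12,0],"twist": [0,0,0],"jaw": 0},{"slide": [-42,-17,0],"twist": [0,0,0],"jaw": 0},{"slide": [-51,-24,0],"twist": [0,0,0],"jaw": 0}])

```text
time_s: 2.7
ee_pos: [0.6008, 0.0244, 0.2268]
ee_rot: [0.036, 0.999, 0.0, 0.009]
force: [5.0, 1.2, 2.0]
width: 0.0001
```

Run:
```python
from h import *
st();ball('scene','pics/s2.png')
```

```text
t 2.7 p [600.8  24.4 226.8] tooly [0.071 0.997 0.001] z [ 0.017 -0.    -1.   ] F [5.  1.2 2. ] w 9.208869605752682e-05
scene ball [0.5613 0.0277 0.2253] 140 cam 0.5128798460850108 r 0.10411394793832572
```

Request:
move_arm(motion=[{"slide": [-11,-9,-6],"twist": [0,0.015,0],"jaw": 0},{"slide": [-18,-19,-10],"twist": [0,0.015,0],"jaw": 0},{"slide": [-22,-30,-10],"twist": [0,0.015,0],"jaw": 0},{"slide": [-26,-39,-10],"twist": [0,0.015,0],"jaw": 0},{"slide": [-27,-49,-10],"twist": [0,0.015,0],"jaw": 0}])

```text
time_s: 3.17
ee_pos: [0.572, -0.0257, 0.217]
ee_rot: [0.036, 0.999, 0.0, 0.0]
force: [2.6, 3.9, 1.6]
width: 0.0001
```

Run:
```python
from h import *
st();ball('scene','pics/s3.png')
```

```text
t 3.1667 p [572.  -25.7 217. ] tooly [0.072 0.997 0.   ] z [ 0.  0. -1.] F [2.6 3.9 1.6] w 9.456589701031684e-05
scene ball [ 0.5433 -0.0522  0.2251] 160 cam 1.3140998343491725 r 0.10573837752346443
```

Request:
move_arm(motion=[{"slide": [0,-10,2],"twist": [0,0,0],"jaw": 0},{"slide": [1,-20,2],"twist": [0,0,0],"jaw": 0},{"slide": [5,-31,2],"twist": [0,0,0],"jaw": 0},{"slide": [10,-41,2],"twist": [0,0,0],"jaw": 0},{"slide": [17,-51,2],"twist": [0,0,0],"jaw": 0}])

```text
time_s: 3.63
ee_pos: [0.5886, -0.0794, 0.2179]
ee_rot: [0.037, 0.999, -0.001, -0.002]
force: [-1.6, 4.5, -0.1]
width: -0.0
```

Run:
```python
from h import *
st();ball('scene','pics/s4.png')
```

```text
t 3.6333 p [588.6 -79.4 217.9] tooly [ 0.074  0.997 -0.002] z [-0.003 -0.001 -1.   ] F [-1.6  4.5 -0.1] w -6.502288076543881e-07
scene ball [ 0.5819 -0.1168  0.2256] 104 cam 2.0365311456558306 r 0.10730495794841795
```

Request:
move_arm(motion=[{"slide": [9,-7,1],"twist": [0,0,0],"jaw": 0},{"slide": [19,-14,1],"twist": [0,0,0],"jaw": 0},{"slide": [27,-17,1],"twist": [0,0,0],"jaw": 0},{"slide": [34,-20,1],"twist": [0,0,0],"jaw": 0},{"slide": [34,-20,1],"twist": [0,0,0],"jaw": 0}])

```text
time_s: 4.1
ee_pos: [0.6245, -0.1027, 0.2186]
ee_rot: [0.038, 0.999, -0.003, -0.001]
force: [-0.9, 0.5, 0.1]
width: -0.0002
```

Run:
```python
from h import *
st();ball('scene','pics/s5.png');ball('top','pics/t5.png')
```

```text
t 4.1 p [ 624.5 -102.7  218.6] tooly [ 0.075  0.997 -0.005] z [-0.002 -0.005 -1.   ] F [-0.9  0.5  0.1] w -0.0002105316729272675
no ball
no ball
```

Request:
move_arm(motion=[{"slide": [-30,0,0],"twist": [0,0,0],"jaw": 0},{"slide": [-65,10,0],"twist": [0,0,0],"jaw": 0},{"slide": [-100,30,0],"twist": [0,0,0],"jaw": 0},{"slide": [-135,60,0],"twist": [0,0,0],"jaw": 0},{"slide": [-160,85,0],"twist": [0,0,0],"jaw": 0}])

```text
time_s: 4.62
ee_pos: [0.4629, -0.0172, 0.2199]
ee_rot: [0.039, 0.999, -0.003, 0.001]
force: [0.4, 0.2, 0.5]
width: 0.0
```

Run:
```python
from h import *
st();ball('scene','pics/s6.png');ball('top','pics/t6.png')
im=cv2.imread('pics/s6.png')[130:300,250:420];cv2.imwrite('pics/s6c.png',cv2.resize(im,None,fx=3.4,fy=3.4,interpolation=cv2.INTER_CUBIC))
```

```text
t 4.6167 p [462.9 -17.2 219.9] tooly [ 0.077  0.997 -0.007] z [ 0.001 -0.007 -1.   ] F [0.4 0.2 0.5] w 2.9396476584064196e-05
scene ball [ 0.6366 -0.1385  0.2255] 132 cam 2.591338894357648 r 0.10752605103032982
top ball [ 0.6394 -0.1358  0.2243] 105 cam 2.6153476356029177 r 0.10458085821819926
```

View pics/s6c.png

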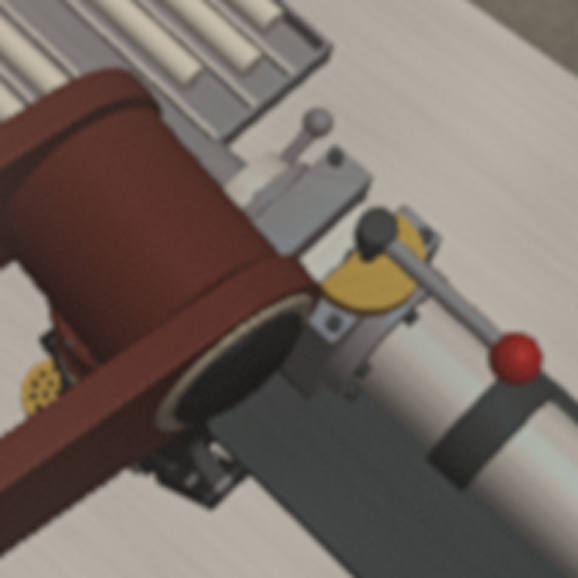

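The lever lies along the barrel with its ball at crop (515,357), so cam ≈ 2.6. Next I'll come down in front of the pad.

Request:
move_arm(motion=[{"slide": [-8,21,0],"twist": [0,0,0],"jaw": 0},{"slide": [-8,21,-30],"twist": [0,0,0],"jaw": 0},{"slide": [-8,21,-60],"twist": [0,0,0],"jaw": 0},{"slide": [-8,21,-85],"twist": [0,0,0],"jaw": 0},{"slide": [-8,21,-93],"twist": [0,0,0],"jaw": 0}])

```text
time_s: 5.13
ee_pos: [0.4514, 0.0062, 0.1228]
ee_rot: [0.036, 0.999, -0.003, -0.002]
force: [0.5, -0.3, -0.0]
width: -0.0001
```

Request:
move_arm(motion=[{"slide": [6,0,0],"twist": [0,0,0],"jaw": 0},{"slide": [12,-1,0],"twist": [0,0,0],"jaw": 0},{"slide": [18,-1,0],"twist": [0,0,0],"jaw": 0},{"slide": [24,-2,0],"twist": [0,0,0],"jaw": 0},{"slide": [30,-2,0],"twist": [0,0,0],"jaw": 0}])

```text
time_s: 5.55
ee_pos: [0.4831, 0.0037, 0.1247]
ee_rot: [0.036, 0.999, -0.003, -0.001]
force: [-3.8, -1.2, 2.7]
width: -0.0001
```

Run:
```python
from h import *
st();look('top','pics/t7.png');look('scene','pics/s7.png')
a=[cv2.resize(cv2.imread(f)[110:280,250:420],(400,400),interpolation=cv2.INTER_CUBIC) for f in('pics/t7.png','pics/s7.png')]
cv2.imwrite('pics/c7.png',np.hstack(a))
```

```text
t 5.55 p [483.1   3.7 124.7] tooly [ 0.072  0.997 -0.007] z [-0.002 -0.007 -1.   ] F [-3.8 -1.2  2.7] w -6.559940213918593e-05
```

View pics/c7.png

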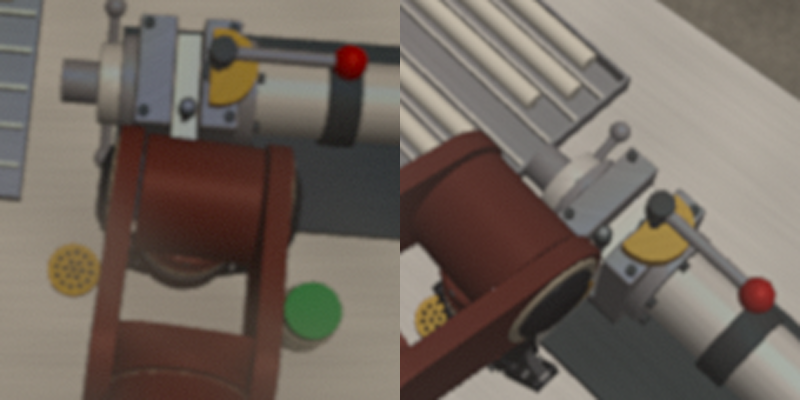

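Contact shows as −3.8 N. The cam is clear, with its flat facing the slide, and the roller is visible at (187,105) in the left panel. Now I'll push along (1, −0.07).

Request:
move_arm(motion=[{"slide": [8,-0.5,0],"twist": [0,0,0],"jaw": 0},{"slide": [18,-1.2,0],"twist": [0,0,0],"jaw": 0},{"slide": [28,-2,0],"twist": [0,0,0],"jaw": 0},{"slide": [38,-2.7,0],"twist": [0,0,0],"jaw": 0},{"slide": [46,-3.2,0],"twist": [0,0,0],"jaw": 0}])

```text
time_s: 6.07
ee_pos: [0.5283, 0.0006, 0.1237]
ee_rot: [0.036, 0.999, -0.003, -0.003]
force: [-7.4, -0.6, 3.3]
width: 0.0001
```

Request:
move_arm(motion=[{"slide": [5,-0.3,0],"twist": [0,0,0],"jaw": 0},{"slide": [10,-0.7,0],"twist": [0,0,0],"jaw": 0},{"slide": [14,-1,0],"twist": [0,0,0],"jaw": 0},{"slide": [18,-1.3,0],"twist": [0,0,0],"jaw": 0},{"slide": [20,-1.4,0],"twist": [0,0,0],"jaw": 0}])

```text
time_s: 6.48
ee_pos: [0.5478, -0.001, 0.1237]
ee_rot: [0.036, 0.999, -0.004, -0.004]
force: [-6.0, -0.4, 3.3]
width: 0.0
```

```bash
cat >> h.py <<'E'
def roller(n,f):
    im,d=look(n,f);im=im.astype(int);P=world(n,d)
    q=P[(abs(P[...,0]-.65)<.08)&(abs(P[...,1]+.008)<.022)&(abs(P[...,2]-.193)<.004)&((im[...,0]-im[...,2])<35)];print(n,'roller',len(q),np.median(q,0).round(4) if len(q) else '')
E
python3 - <<'E'
from h import *
st();roller('top','pics/t8.png');roller('scene','pics/s8.png')
E
```

```text
t 6.4833 p [547.8  -1.  123.7] tooly [ 0.072  0.997 -0.008] z [-0.008 -0.007 -1.   ] F [-6.  -0.4  3.3] w 1.69019841915708e-05
top roller 46 [ 0.6763 -0.009   0.1924]
scene roller 0
```

Request:
move_arm(motion=[{"slide": [3,-0.2,0],"twist": [0,0,0],"jaw": 0},{"slide": [5,-0.3,0],"twist": [0,0,0],"jaw": 0},{"slide": [7,-0.5,0],"twist": [0,0,0],"jaw": 0},{"slide": [9,-0.6,0],"twist": [0,0,0],"jaw": 0},{"slide": [9,-0.6,0],"twist": [0,0,0],"jaw": 0}])

```text
time_s: 7.0
ee_pos: [0.557, -0.0017, 0.1237]
ee_rot: [0.036, 0.999, -0.004, -0.004]
force: [-3.0, -0.6, 1.5]
width: -0.0002
```

Request:
move_arm(motion=[{"slide": [1,0,0],"twist": [0,0,0],"jaw": 0},{"slide": [2,0,0],"twist": [0,0,0],"jaw": 0},{"slide": [2,0,0],"twist": [0,0,0],"jaw": 0},{"slide": [2,0,0],"twist": [0,0,0],"jaw": 0},{"slide": [2,0,0],"twist": [0,0,0],"jaw": 0}])

```text
time_s: 7.42
ee_pos: [0.5587, -0.0018, 0.1236]
ee_rot: [0.036, 0.999, -0.004, -0.004]
force: [-5.1, -1.9, 0.8]
width: -0.0005
```

Run:
```python
from h import *
st();roller('top','pics/t9.png');ball('top','pics/t9b.png')
```

```text
t 7.4167 p [558.7  -1.8 123.6] tooly [ 0.072  0.997 -0.008] z [-0.008 -0.008 -1.   ] F [-5.1 -1.9  0.8] w -0.0005461686697278284
top roller 38 [ 0.6869 -0.0091  0.1935]
top ball [ 0.639  -0.1357  0.2244] 113 cam 2.6109112507550836 r 0.10450851917599858
```

Request:
move_arm(motion=[{"slide": [1,0,0],"twist": [0,0,0],"jaw": 0},{"slide": [2,0,0],"twist": [0,0,0],"jaw": 0},{"slide": [2,0,0],"twist": [0,0,0],"jaw": 0},{"slide": [2,0,0],"twist": [0,0,0],"jaw": 0},{"slide": [2,0,0],"twist": [0,0,0],"jaw": 0}])

```text
time_s: 7.93
ee_pos: [0.56, -0.0019, 0.1237]
ee_rot: [0.036, 0.999, -0.004, -0.005]
force: [-6.2, -2.1, 4.0]
width: 0.0002
```

Request:
move_arm(motion=[{"slide": [1,0,0],"twist": [0,0,0],"jaw": 0},{"slide": [2,0,0],"twist": [0,0,0],"jaw": 0},{"slide": [2,0,0],"twist": [0,0,0],"jaw": 0},{"slide": [2,0,0],"twist": [0,0,0],"jaw": 0},{"slide": [2,0,0],"twist": [0,0,0],"jaw": 0}])

```text
time_s: 8.35
ee_pos: [0.5599, -0.0019, 0.1237]
ee_rot: [0.036, 0.999, -0.004, -0.008]
force: [-12.9, -0.5, 7.1]
width: -0.0
```

The force rose to 13 N with no further motion, so the slide is at its stop. I'll retreat and raise.

Request:
move_arm(motion=[{"slide": [-20,1,0],"twist": [0,0,0],"jaw": 0},{"slide": [-50,0,10],"twist": [0,0,0],"jaw": 0},{"slide": [-60,-5,45],"twist": [0,0,0],"jaw": 0},{"slide": [-60,-30,80],"twist": [0,0,0],"jaw": 0},{"slide": [-60,-60,110],"twist": [0,0,0],"jaw": 0}])

```text
time_s: 8.77
ee_pos: [0.5, -0.0597, 0.2339]
ee_rot: [0.034, 0.999, -0.004, -0.006]
force: [0.5, 0.1, -0.3]
width: 0.0004
```

Run:
```python
from h import *
st();roller('top','pics/t10.png');ball('top','pics/t10b.png')
print('pre',lever_pt(2.6,1,gap=.025))
for c in np.arange(2.6,-.01,-.15): print(round(c,2),(lever_pt(c,1)*1000).round(0))
```

```text
t 8.7667 p [500.  -59.7 233.9] tooly [ 0.068  0.998 -0.008] z [-0.012 -0.008 -1.   ] F [ 0.5  0.1 -0.3] w 0.00041074213197393234
top roller 50 [ 0.688  -0.0094  0.193 ]
top ball [ 0.6387 -0.1352  0.2247] 23 cam 2.6083670442263824 r 0.10402241396646168
pre [ 0.68294399 -0.10494292]
2.6 [ 658. -103.]
2.45 [ 649. -104.]
2.3 [ 640. -104.]
2.15 [ 630. -103.]
2.0 [ 621. -100.]
1.85 [611. -96.]
1.7 [602. -90.]
1.55 [594. -83.]
1.4 [586. -74.]
1.25 [581. -63.]
1.1 [577. -51.]
0.95 [574. -41.]
0.8 [573. -31.]
0.65 [574. -21.]
0.5 [576. -11.]
0.35 [580.  -0.]
0.2 [586.  10.]
0.05 [593.  19.]
```

The roller moved 76.5 mm from its start, so the slide is home. Next I'll go over to the far side of the lever.

Request:
move_arm(motion=[{"slide": [0,0,35],"twist": [0,0,0],"jaw": 0},{"slide": [15,-5,66],"twist": [0.008,-0.01,0],"jaw": 0},{"slide": [50,-15,70],"twist": [0.008,-0.01,0],"jaw": 0},{"slide": [88,-25,70],"twist": [0.008,-0.01,0],"jaw": 0},{"slide": [125,-35,70],"twist": [0.008,-0.01,0],"jaw": 0}])

```text
time_s: 9.28
ee_pos: [0.6314, -0.0988, 0.3112]
ee_rot: [0.037, 0.999, -0.002, 0.007]
force: [-0.8, -0.4, -0.3]
width: 0.0003
```

Request:
move_arm(motion=[{"slide": [30,-5,0],"twist": [0,0,0],"jaw": 0},{"slide": [60,-10,0],"twist": [0,0,0],"jaw": 0},{"slide": [62,-10,0],"twist": [0,0,0],"jaw": 0},{"slide": [62,-10,-20],"twist": [0,0,0],"jaw": 0},{"slide": [62,-10,-40],"twist": [0,0,0],"jaw": 0}])

```text
time_s: 9.7
ee_pos: [0.6951, -0.1086, 0.2718]
ee_rot: [0.037, 0.999, -0.002, 0.01]
force: [0.4, -0.4, 0.3]
width: -0.0001
```

Run:
```python
from h import *
st();look('scene','pics/s11.png')
im=cv2.imread('pics/s11.png')[130:300,250:420];cv2.imwrite('pics/s11c.png',cv2.resize(im,None,fx=3.4,fy=3.4,interpolation=cv2.INTER_CUBIC))
```

```text
t 9.7 p [ 695.1 -108.6  271.8] tooly [ 0.074  0.997 -0.004] z [ 0.019 -0.005 -1.   ] F [ 0.4 -0.4  0.3] w -5.308808428943225e-05
```

View pics/s11c.png

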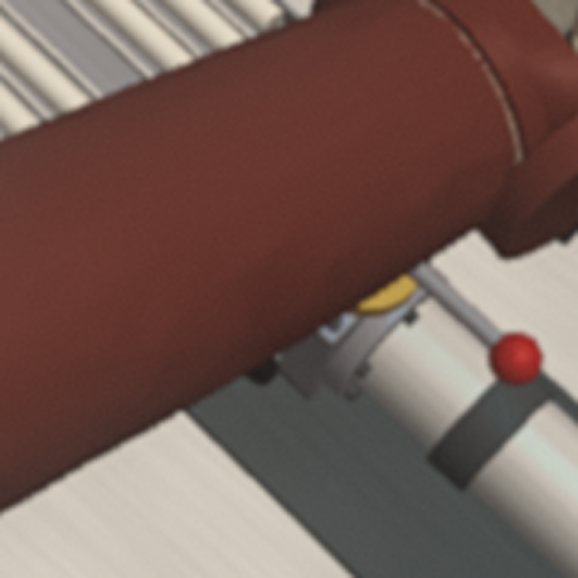

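The lever is undisturbed with the ball at (515,357), and the hand is beyond it. Now I'll descend.

Request:
move_arm(motion=[{"slide": [-2,0,-20],"twist": [0,0.018,0],"jaw": 0},{"slide": [-4,1,-38],"twist": [0,0.018,0],"jaw": 0},{"slide": [-4,2,-50],"twist": [0,0.018,0],"jaw": 0},{"slide": [-4,2,-52],"twist": [0,0.018,0],"jaw": 0},{"slide": [-4,2,-52],"twist": [0,0.018,0],"jaw": 0}])

```text
time_s: 10.17
ee_pos: [0.6878, -0.1056, 0.2117]
ee_rot: [0.037, 0.999, -0.001, -0.005]
force: [-0.0, -0.5, 0.4]
width: -0.0004
```

Request:
move_arm(motion=[{"slide": [-12,1,5],"twist": [0,0,0],"jaw": 0},{"slide": [-24,2,6],"twist": [0,0,0],"jaw": 0},{"slide": [-35,2,6],"twist": [0,0,0],"jaw": 0},{"slide": [-46,2,6],"twist": [0,0,0],"jaw": 0},{"slide": [-57,3,6],"twist": [0,0,0],"jaw": 0}])

```text
time_s: 10.58
ee_pos: [0.633, -0.1025, 0.221]
ee_rot: [0.037, 0.999, -0.001, -0.001]
force: [5.3, 1.2, 0.6]
width: 0.0004
```

Run:
```python
from h import *
st();ball('scene','pics/s12.png')
```

```text
t 10.5833 p [ 633.  -102.5  221. ] tooly [ 0.074  0.997 -0.003] z [-0.002 -0.003 -1.   ] F [5.3 1.2 0.6] w 0.000361655871534716
scene ball [ 0.5993 -0.128   0.2252] 155 cam 2.229014724031571 r 0.10765525760913751
```

Request:
move_arm(motion=[{"slide": [-12,3,0],"twist": [0,0,0],"jaw": 0},{"slide": [-22,7,-2],"twist": [0,0,0],"jaw": 0},{"slide": [-31,13,-2],"twist": [0,0,0],"jaw": 0},{"slide": [-39,20,-2],"twist": [0,0,0],"jaw": 0},{"slide": [-47,29,-2],"twist": [0,0,0],"jaw": 0}])

```text
time_s: 11.05
ee_pos: [0.5866, -0.0747, 0.2225]
ee_rot: [0.038, 0.999, -0.003, 0.002]
force: [3.9, -1.2, 1.7]
width: -0.0001
```

Run:
```python
from h import *
st();ball('scene','pics/s13.png')
```

```text
t 11.05 p [586.6 -74.7 222.5] tooly [ 0.075  0.997 -0.006] z [ 0.004 -0.006 -1.   ] F [ 3.9 -1.2  1.7] w -0.00013640865933007407
scene ball [ 0.5478 -0.0672  0.2265] 31 cam 1.4630816724855409 r 0.10544382956017168
```

Request:
move_arm(motion=[{"slide": [-6,12,-3],"twist": [0,0,0],"jaw": 0},{"slide": [-10,24,-4],"twist": [0,0,0],"jaw": 0},{"slide": [-13,34,-4],"twist": [0,0,0],"jaw": 0},{"slide": [-14,44,-4],"twist": [0,0,0],"jaw": 0},{"slide": [-13,54,-4],"twist": [0,0,0],"jaw": 0}])

```text
time_s: 11.52
ee_pos: [0.572, -0.0188, 0.2187]
ee_rot: [0.037, 0.999, -0.003, 0.001]
force: [1.4, -5.3, 1.3]
width: -0.0001
```

Run:
```python
from h import *
st();ball('scene','pics/s14.png')
```

```text
t 11.5167 p [572.  -18.8 218.7] tooly [ 0.074  0.997 -0.006] z [ 0.001 -0.006 -1.   ] F [ 1.4 -5.3  1.3] w -0.0001264035294396047
no ball
```

Request:
move_arm(motion=[{"slide": [4,9,0],"twist": [0,0,0],"jaw": 0},{"slide": [8,19,0],"twist": [0,0,0],"jaw": 0},{"slide": [12,26,0],"twist": [0,0,0],"jaw": 0},{"slide": [17,32,0],"twist": [0,0,0],"jaw": 0},{"slide": [17,32,0],"twist": [0,0,0],"jaw": 0}])

```text
time_s: 11.98
ee_pos: [0.589, 0.0168, 0.2173]
ee_rot: [0.036, 0.999, -0.001, -0.001]
force: [-0.1, 0.1, -0.3]
width: 0.0001
```

Request:
move_arm(motion=[{"slide": [-20,-20,0],"twist": [0,0,0],"jaw": 0},{"slide": [-40,-35,15],"twist": [0,0,0],"jaw": 0},{"slide": [-70,-45,35],"twist": [0,0,0],"jaw": 0},{"slide": [-105,-50,50],"twist": [0,0,0],"jaw": 0},{"slide": [-140,-55,60],"twist": [0,0,0],"jaw": 0}])

```text
time_s: 12.4
ee_pos: [0.4484, -0.0379, 0.2788]
ee_rot: [0.035, 0.999, -0.0, 0.0]
force: [0.0, -0.1, -0.2]
width: -0.0001
```

Run:
```python
from h import *
st();ball('scene','pics/s15.png');roller('top','pics/t15.png');ball('top','pics/t15.png')
a=[cv2.resize(cv2.imread(f)[90:270,230:410],(400,400),interpolation=cv2.INTER_CUBIC) for f in('pics/t15.png','pics/s15.png')]
cv2.imwrite('pics/c15.png',np.hstack(a))
```

```text
t 12.4 p [448.4 -37.9 278.8] tooly [ 0.071  0.997 -0.   ] z [ 0. -0. -1.] F [ 0.  -0.1 -0.2] w -0.00010580635853641319
no ball
top roller 50 [ 0.6881 -0.0092  0.1921]
top ball [0.5882 0.0547 0.2239] 118 cam 0.1447593546223236 r 0.10432692509952166
```

View pics/c15.png

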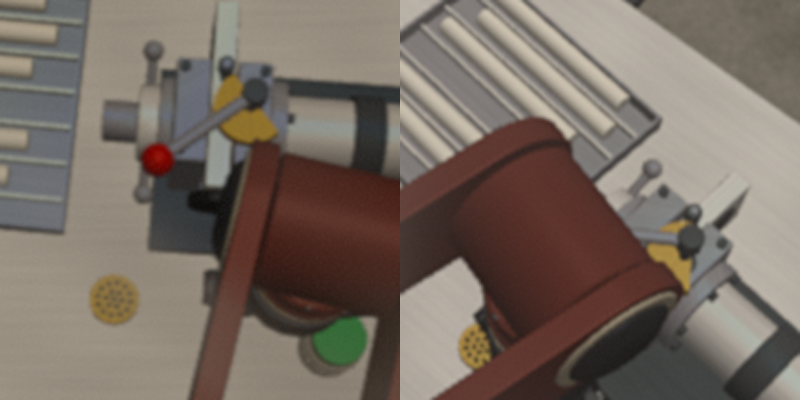

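The ball is back at (157,160) in the left panel, which gives cam ≈ 0.145. The roller is at x = 0.688, behind the cam's round side, and the loose things look unmoved. I'm handing the job in.

```bash
python3 -c "
from station import bot
print(bot.close_job())"
```

```text
the job is handed in; nothing more can be done
None
```

The extruder is changed over to its clean breaker plate and the job is handed in, at about 12.5 s of the 64 s allowed. No verdict was reported. I worked with the fingers shut, using light pushes only.

| Step | Last reading | Needed |
|---|---|---|
| Lever to low point | cam about 2.61 rad before the push and 2.61 rad after it | above 2.4, then above 2.3 |
| Slide pushed home | roller moved 76.5 mm from a start of 0–3 mm; push force rose to about 13 N with no more travel | above 74 mm |
| Lever back to lock | cam about 0.145 rad, roller still at x = 0.688 m | below 0.4 rad, slide above 72 mm |

- **Forces:** the highest force read at the end of a move was about 15 N, when the slide met its stop. Readings while pushing the lever were about 5 N. I saw no readings within a move.
- **Clearance:** the hand was clear at the end, with force about 0.
- **Loose items:** in the last picture the spare plate, the jar and the rods in view look unmoved, but I did not measure their positions.
- **Checks that gave nothing:** several ball and roller readings, mostly from the scene camera, found nothing because the arm was in the way. The final cam and slide values come from the top camera alone.

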